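Find the high spot on a cup filler's dial plate

TASK

The dial plate of the cup filler rubs because its rim is swollen. Push the slide of the rim pointer fully home so that its sprung tip bears on the rim, then with a finger in a cup pocket turn the plate slowly (a turn should take at least six seconds) feeling how hard the pointer drags, and leave the plate standing with the highest spot of the rim at the pointer and the slide still home, ready for marking. Do not force the slide or the plate, and leave the cups, tools and dishes around it where they are.

Things in the scene. Friction and masses are not known exactly. Their poses are not given: they have to be found in the camera images.
- filler: Benchtop cup filler, filling head taken off: a steel deck 340 x 340 mm, its top 62 mm above the bench, under a round white plastic dial plate. Origin: on the bench under the plate's centre, z up; its z axis is the plate's axis. A portion cup stands in each of the deck's two +y corners.
- plate_top (a point): Centre of the plate's top face, 100 mm above the bench, on the plate's axis. The plate is 300 mm across and 24 mm thick. Six round pockets, 68 mm across and 18 mm deep (floor 82 mm above the bench), have their centres 95 mm from the axis, 60 degrees apart. The hub cap in the middle stands 24 mm above the top face, within 34 mm of the axis. It bears 40 N of finger force.
- dial (a joint): Angle of the dial plate, rad, anticlockwise from above, counting on over full turns. The pocket centres lie at this angle plus multiples of 60 degrees from filler's +x. It turns freely both ways, its bearing drags with about 0.35 N m and it stays where left. Where the swollen spots of the rim are cannot be told from this angle.
- pointer_stand: Grey stand of the rim pointer, 130 x 50 mm, bolted to the bench at the deck's -y side; it carries the slide with the sprung pointer. Origin: centre of its foot on the bench; its +x axis points level at the plate's axis, 240 mm away.
- slide (a joint): Travel of the pointer's slide along the stand's +x towards the plate, m: 0 drawn back, 0.030 home against a hard stop. It moves stiffly (13 N, up to 18 N if the tip meets a swell) and stays where left. The pointer bears properly only right against the stop. Push it rather than grip it: it and the stand bear 40 N of finger force in all, a squeeze counted on both sides.
- slide_knob (a point): Centre of the round black knob on the slide, 22 mm across and 22 mm high, its top 122 mm above the bench. Its steel neck is 14 mm thick, from 90 to 100 mm above the bench. The slide's block below is 46 mm long along the stand's x and 40 mm wide, its flat top 90 mm above the bench.
- rub_point (a point): Fixed point on the stand's x axis where the tip meets the true rim, 150 mm from the plate's axis, 79 mm above the bench. Somewhere on the rim is its highest spot, 3.5 mm proud, elsewhere a lesser swell, 1.5 mm proud; each is a smooth hump that fades out 16 to 23 degrees either side of its top.
- stop_face (a point): Fixed point on the stand under the front of the slide when home. With the slide home the pointer's rubber ball tip presses on the rim with about 1 N where the rim is true, 4.4 N on the lesser swell and 9.4 N on the highest spot, so that turning the plate slowly takes about 0.5, 0.8 to 1.0 and 1.25 to 1.75 N m in all, bearing included.
- cup_a: Small cream portion cup, 53 mm across and 37 mm high, full and lidded, standing on the deck in its +x +y corner; origin at its underside. A bystander.
- cup_b: The same kind of cup in the deck's -x +y corner. A bystander.
- spanner: Spanner lying on the bench to the robot's right. A bystander.
- scraper: Kitchen spatula lying on the bench to the robot's right. A bystander.
- steel_bowl: Steel bowl, 130 mm across and 55 mm high, on the bench to the robot's left. A bystander.
- mug: White mug, 80 mm across and 90 mm high, on the bench to the robot's left. A bystander.
- tub: White tub, 90 mm across and 85 mm high, on the bench to the robot's left, near the robot. A bystander.
- lid_stack: Stack of clear lids, 56 mm across and 30 mm high, on the bench beyond the pointer stand. A bystander.

How it is judged:
By the outcome, as a careful person would: the job done as asked, in the order asked, and still so for the second after the job is handed in, with the robot touching nothing.
It also fails if it takes over 72 s, if anything falls off the work surface, if the arm or the gripper's body presses on something with over 40 N, if the wrist force passes 120 N, or if a joint passes its speed limit or range.

ROBOT

A 6-joint arm with a two-finger parallel gripper is mounted at the origin on the work surface. World frame = base frame: x ahead of the robot, y to its left, z up, the work surface at z = 0. Lengths are in m, angles in rad, forces in N, time in s.
With the tool pointing down it reaches from about 0.35 to 0.975 m from the base axis. Payload 7.1 kg.
Tool frame: the origin (TCP) lies between the finger pads; the fingertips stand 17 mm ahead of it and the grasp point (between the pads) lies 2 mm behind it (bot.finger_overhang is the distance from the TCP to the fingertips, in m); z points along the fingers, y is the line along which they close (so a half turn about z gives the same grasp; the last joint's range is limited). The gripper opens to 88 mm and grips with 3 to 60 N. Pads are 20 mm wide; open, the fingers measure 115 mm over their backs; the gripper's body (75 mm by 178 mm) begins 61 mm behind the grasp point.
Start: joints at [-0.019, 0.423, 1.63, -0, 1.089, -0.019], TCP at [0.625, 0, 0.24] pointing down, gripper open.
Joint ranges: [-3, 3], [-0.9, 2.11], [0.09, 2.58], [-1.31, 4.45], [0.11, 2.69], [-2.54, 2.54]. Speed limits (rad/s): [2.39, 2.39, 3.01, 3.14, 3.14, 3.14].

INTERFACE

Orientations are given as [roll, pitch, yaw] about the fixed x, y, z axes, in that order (R = Rz(yaw) Ry(pitch) Rx(roll)).
In Python, from workcell import bot, optics, finder gives the robot as it stands.
- The arm moves only by the tool apply_moves, never from a script. Its argument "plan" is a list of rows, each an object of numbers: "x", "y", "z": the shift along the tool's x, y, z in a scale on which 1.0 is 75 cm; "yaw": the turn about the tool's z in shares of 4 rad (1.0 is 4 rad); "gripper": the opening, from 0 (shut) to 1 (fully open). In form: [{"x": .., "y": .., "z": .., "yaw": .., "gripper": ..}, ...]. A call has 1 to 12 rows; each row is the pose to reach, as a shift and turn from the pose commanded when the call began, along the tool's axes at that moment; what a row does not reach only later rows make up. A row lasts 1/10 s, in which the tool goes at most 50 mm and 8.59 degrees, less where a joint would pass 70% of its speed; a pose out of reach is approached as far as the arm can. Shift and turn numbers lie between -1 and 1, and a call with a number outside is refused. A call with a gripper value outside its range is refused whole. The fingers move at their own pace and stop on an object; the grip force is fixed at half the most. Time passes only in rows, so rows that repeat a pose let the fingers close. It gives the time, the measured TCP pose, the force, the opening and the grip force at its end, in the units of the state.
- bot.get_obs(): the state, without advancing time (a new reading comes with each control period).
- optics.read_camera(name): name is "scene" or "side" or "wrist"; returns a dict with "image" (480x640x3 uint8, blue, green, red), "z_map" (480x640 float32, m along the optical axis (not along the pixel's ray), 0 where there is no reading), "fx", "fy", "cx", "cy" (pixels), "R" (3x3) and "t" (3): a world point X has camera coordinates R X + t. Camera axes: x right, y down, z forward; pixel columns grow to the right and rows downward; lengths in m; the calibration is good to about 2 mm. A picture is of the moment at which its call begins.
- bot.finish_job(): hands the job in; it is judged then, once.
Trained networks look in the newest picture that a camera, given by its name, has taken for a name from the list of things; names that differ only in an ending like _2 or _b are one class to them, and where a whole thing is asked for, a point or a joint stands for the part that bears it (a point fixed in the world has none). Each returns a list of dicts, best first, with "conf" (0 to 1); they miss things now and then, are a little off and sometimes report something else, mostly with a low value. They report only what shows in the picture. A call takes as long as a camera call.
- finder.boxes_of(camera, query): "centre" ([x, y, z] in m, in world coordinates, good to about 4 mm: the middle of the surface that is visible of it).
- finder.place_of(camera, query): "centre" ([x, y, z] in m, in world coordinates, good to about 4 mm: a listed point, or the origin of a listed thing).
The state is a dict: "time_s": time; "joints": joint angles; "qd": joint speeds; "joint_efforts": joint torques, N m; "ee_pos": TCP position; "tcp_rot": TCP orientation; "contact_force": force on the tool from outside, world axes, zero at the start; "torque": the same for the moment, N m; "width": finger opening in m; "finger_force": force on a finger pad.
Only numpy, scipy, OpenCV 4.12 (cv2) and the standard library are available. Lean on these libraries where they do the work, as an engineer would, in place of code of your own. Each camera call takes 0.05 s, during which the arm holds its last target. There are 200 camera calls.

## Working session

There is one attempt and no reset: what is moved stays moved. The work goes in short steps, Python scripts to look and compute and a tool call to move; the robot and the scene stay as the last step left them, time stands still between calls to the robot, and variables do not carry over. Pictures are saved under pics/ and viewed, at most 10 in all, crops included, and the job is handed in when it is done.

Besides the shell and the picture viewer there is one more tool, called after "Call:" as name(argument=value, ...) on one line, values as JSON. apply_moves: Moves the arm, as the interface text tells. Its arguments: {"type":"object","properties":{"plan":{"type":"array","items":{"type":"object","properties":{"x":{"type":"number"},"y":{"type":"number"},"z":{"type":"number"},"yaw":{"type":"number"},"gripper":{"type":"number"}}}}},"required":["plan"]}

```bash
mkdir -p pics; python3 - <<'E'
from workcell import bot,optics,finder
import cv2,numpy as np
ims=[]
for c in ["scene","side"]:
    d=optics.read_camera(c); cv2.imwrite(f"pics/{c}0.png",d["image"])
    for q in ["filler","plate_top","pointer_stand","slide_knob","rub_point","stop_face","cup_a","cup_b","lid_stack"]:
        r=finder.place_of(c,q); print(c,q,[(np.round(k["centre"],4).tolist(),round(k["conf"],2)) for k in r[:2]])
o=bot.get_obs();print(o)
E
```

```text
scene filler [([0.5279, -0.0317, -0.0011], 0.87)]
scene plate_top [([0.525, -0.0322, 0.1], 0.57)]
scene pointer_stand []
scene slide_knob [([0.4872, -0.2548, 0.1125], 0.93)]
scene rub_point [([0.5023, -0.1805, 0.0767], 0.81), ([0.4983, -0.1984, 0.0585], 0.22)]
scene stop_face [([0.4932, -0.1974, 0.0604], 0.69), ([0.3983, 0.4849, -0.0011], 0.25)]
scene cup_a [([0.6908, 0.0842, 0.0616], 0.87), ([0.4145, 0.1293, 0.0624], 0.53)]
scene cup_b [([0.6908, 0.0842, 0.0616], 0.87), ([0.4145, 0.1293, 0.0624], 0.53)]
scene lid_stack [([0.6785, -0.377, 0.002], 0.76)]
side filler [([0.5298, -0.0288, -0.0025], 0.64)]
side plate_top [([0.5306, -0.0311, 0.1007], 0.55)]
side pointer_stand [([0.4857, -0.2637, -0.002], 0.97)]
side slide_knob []
side rub_point [([0.5045, -0.1766, 0.0781], 0.9)]
side stop_face [([0.4996, -0.1974, 0.0542], 0.83), ([0.2989, 0.3914, 0.0023], 0.17)]
side cup_a [([0.4137, 0.1282, 0.0613], 0.88), ([0.6882, 0.0842, 0.0626], 0.6)]
side cup_b [([0.4137, 0.1282, 0.0613], 0.88), ([0.6882, 0.0842, 0.0626], 0.6)]
side lid_stack [([0.6823, -0.3746, 0.0024], 0.81), ([0.6878, 0.0831, 0.0669], 0.51)]
{'time_s': 1.0, 'joints': array([-1.89867185e-02,  4.23065345e-01,  1.62991120e+00, -3.89341645e-06,
        1.08862775e+00, -1.90109433e-02]), 'qd': array([ 0.00074737, -0.00059144,  0.00103683, -0.00088317,  0.00083318,
        0.00110486]), 'joint_efforts': array([ 1.80395113e-03, -5.44578338e+01, -2.74050575e+01,  6.43980433e-02,
        1.68592151e-02,  1.38932526e-05]), 'ee_pos': array([6.24971740e-01, 3.35469959e-05, 2.39692307e-01]), 'tcp_rot': array([-3.14158095e+00,  3.22754251e-06,  1.57082236e+00]), 'contact_force': array([ 1.1736089 , -0.55929334, -0.92402813]), 'torque': array([ 0.02340814, -0.03850339,  0.01867528]), 'finger_force': 0.0, 'width': 0.08738001382662927}
```

View pics/scene0.png

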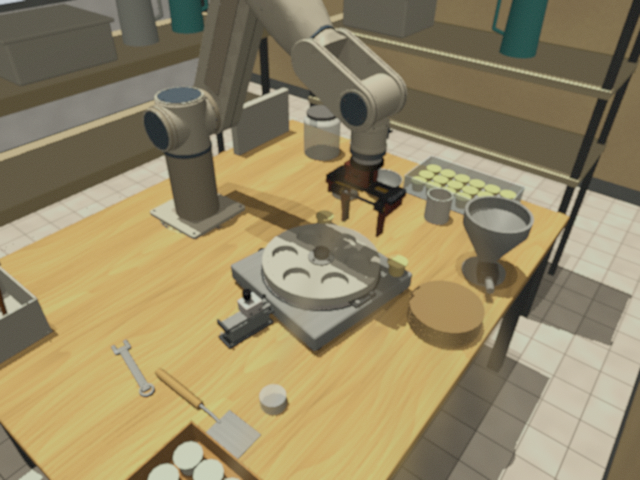

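View pics/side0.png

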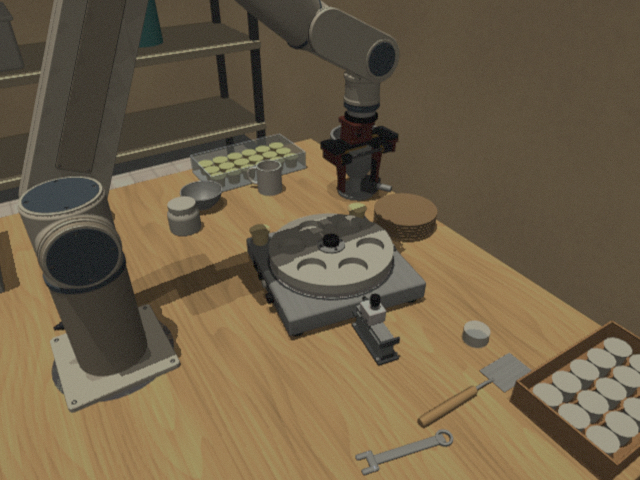

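The scene view shows the plate centred near (320,265) and the stand with its black knob at (250,297). In the side view the knob is at (375,300) and the plate's pockets are clearly visible. Next I'll refine the axis, knob and dial angle from depth.

```bash
cat > h.py <<'E'
from workcell import bot,optics,finder
import cv2,numpy as np
from scipy.optimize import least_squares
def cloud(c):
    d=optics.read_camera(c); z=d["z_map"]; v,u=np.nonzero(z>0); zz=z[v,u]
    P=np.c_[(u-d["cx"])/d["fx"]*zz,(v-d["cy"])/d["fy"]*zz,zz]
    return (P-d["t"])@d["R"], d["image"]
def dial(P,c):
    "dial angle mod 60 deg (world azimuth of pocket centres), from plate-top points"
    q=P[:,:2]-c; r=np.hypot(*q.T)
    ring=(r>40)&(r<145)&(P[:,2]>.075)&(P[:,2]<.104); q=q[ring]; low=P[ring,2]<.091
    def score(a):
        k=a+np.arange(6)*np.pi/3; cs=.095*np.c_[np.cos(k),np.sin(k)]
        ins=(np.linalg.norm(q[:,None]-cs,axis=2)<.034).any(1); return (ins==low).mean()
    A=np.radians(np.arange(0,60,.5)); s=np.array([score(a) for a in A])
    top=s>s.max()-.01; m=np.angle(np.sum(np.exp(6j*A[top])))/6
    return np.degrees(m)%60, s.max()
E
python3 - <<'E'
from h import *
c0=np.array([.528,-.031])
for c in ["scene","side","wrist"]:
    P,im=cloud(c)
    if c=="wrist": cv2.imwrite("pics/w0.png",im)
    r=np.linalg.norm(P[:,:2]-c0,axis=1)
    T=P[(r<.165)&(P[:,2]>.094)&(P[:,2]<.107)]
    # joint fit: centre by best inside count of rim: take outermost per azimuth
    f=c0
    for _ in range(4):
        q=T[:,:2]-f; a=np.degrees(np.arctan2(q[:,1],q[:,0]))//5; rr=np.hypot(*q.T)
        E=np.array([T[a==k][np.argsort(rr[a==k])[int(.97*(a==k).sum())],:2] for k in np.unique(a) if (a==k).sum()>5 and np.max(rr[a==k])>.14])
        s=least_squares(lambda x:np.hypot(*(E-x[:2]).T)-x[2],[*f,.15],loss="soft_l1",f_scale=.001); f=s.x[:2]
    hub=P[(r<.05)&(P[:,2]>.118)&(P[:,2]<.13)]
    kn=P[(np.linalg.norm(P[:,:2]-[.487,-.255],axis=1)<.03)&(P[:,2]>.119)&(P[:,2]<.126)]
    print(c,len(T),np.median(T[:,2]),s.x.round(4),len(E),"hub",hub.mean(0).round(4),"knob top",len(kn),kn.mean(0).round(4) if len(kn) else 0, "dial",dial(P,f))
    for q in ["plate_top","slide_knob","pointer_stand","rub_point"]:
        print(q,[(np.round(k["centre"],4).tolist(),round(k["conf"],2)) for k in finder.place_of(c,q)[:1]])
E
```

```text
scene 4219 0.09625802398275676 [ 0.533  -0.0333  0.1493] 72 hub [ 0.5331 -0.0334  0.1203] knob top 10 [ 0.4939 -0.2577  0.1194] dial (np.float64(0.0), np.float64(nan))
plate_top [([0.5266, -0.029, 0.101], 0.73)]
slide_knob [([0.487, -0.2574, 0.1129], 0.58)]
pointer_stand [([0.487, -0.2675, 0.0001], 0.84)]
rub_point [([0.4992, -0.1806, 0.0793], 0.98)]
side 5164 0.09896709422273503 [ 0.5266 -0.0307  0.1498] 72 hub [ 0.5247 -0.0333  0.1225] knob top 53 [ 0.4859 -0.2567  0.1211] dial (np.float64(0.0), np.float64(nan))
plate_top [([0.5324, -0.0314, 0.1013], 0.7)]
slide_knob [([0.4887, -0.2571, 0.111], 0.63)]
pointer_stand [([0.4858, -0.2645, -0.0007], 0.69)]
rub_point [([0.5012, -0.177, 0.0778], 0.88)]
wrist 50706 0.10141681564689445 [ 0.5278 -0.0305  0.1489] 58 hub [ 0.525  -0.0244  0.1249] knob top 0 0 dial (np.float64(0.0), np.float64(nan))
plate_top []
slide_knob []
pointer_stand [([0.4853, -0.2703, -0.0049], 0.66)]
rub_point []h.py:14: RuntimeWarning: Mean of empty slice.
  ins=(np.linalg.norm(q[:,None]-cs,axis=2)<.034).any(1); return (ins==low).mean()
  ret = ret.dtype.type(ret / rcount)
```

View pics/w0.png

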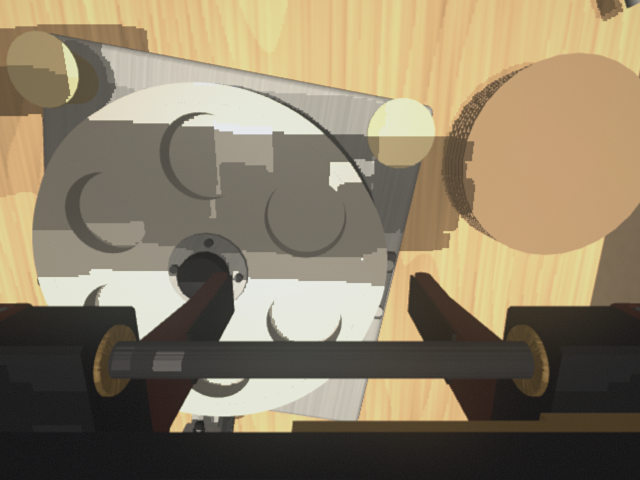

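The wrist view shows the plate's hub at about (208,272), with pockets around it and the stand at (210,425). I'm moving behind the knob with the fingers shut.

The rows are not in the units I measure in: shifts go in shares of 75 cm and turns go in shares of 4 rad. I convert before sending: -289 mm is -0.3853, -142 mm is -0.1893, 0.175 rad is 0.0438.

Call:
apply_moves(plan=[{"x":-0.06,"y":-0.0293,"z":0,"yaw":0.0218,"gripper":0},{"x":-0.12,"y":-0.0587,"z":0,"yaw":0.0438,"gripper":0},{"x":-0.18,"y":-0.088,"z":0,"yaw":0.0438,"gripper":0},{"x":-0.24,"y":-0.1173,"z":0,"yaw":0.0438,"gripper":0},{"x":-0.3,"y":-0.1467,"z":0,"yaw":0.0438,"gripper":0},{"x":-0.3467,"y":-0.1707,"z":0,"yaw":0.0438,"gripper":0},{"x":-0.3853,"y":-0.1893,"z":0.0267,"yaw":0.0438,"gripper":0},{"x":-0.3853,"y":-0.1893,"z":0.08,"yaw":0.0438,"gripper":0},{"x":-0.3853,"y":-0.1893,"z":0.08,"yaw":0.0438,"gripper":0},{"x":-0.3853,"y":-0.1893,"z":0.08,"yaw":0.0438,"gripper":0}])

```text
time_s: 2.75
ee_pos: [0.4828, -0.2887, 0.1797]
tcp_rot: [-3.14, -0.001, 1.396]
contact_force: [-0.3, 0.7, -0.4]
width: 0.0111
finger_force: 0.0
```

```bash
sed -i 's/(r>40)&(r<145)/(r>.040)\&(r<.145)/' h.py; python3 - <<'E'
from h import *
o=bot.get_obs();print(o["time_s"],o["ee_pos"],o["tcp_rot"],o["width"],o["contact_force"])
for c in ["scene","side","wrist"]:
    P,im=cloud(c)
    if c=="wrist":cv2.imwrite("pics/w1.png",im)
    kn=P[(np.linalg.norm(P[:,:2]-[.4875,-.2565],axis=1)<.016)&(P[:,2]>.116)&(P[:,2]<.128)]
    print(c,len(kn),np.median(kn,0),"dial",dial(P,np.array([.5285,-.031])),[(np.round(k["centre"],4).tolist(),round(k["conf"],2)) for k in finder.place_of(c,"slide_knob")[:1]])
E
```

```text
2.75 [ 0.482759   -0.28865639  0.17965268] [-3.13992679e+00 -7.98608680e-04  1.39573082e+00] 0.011141766578590458 [-0.29816577  0.66604065 -0.35407083]
scene 42 [ 0.49263195 -0.25976383  0.11793103] dial (np.float64(28.75), np.float64(0.9225751072961373)) [([0.4878, -0.2546, 0.1119], 0.74)]
side 68 [ 0.48599351 -0.25763342  0.12046868] dial (np.float64(28.0), np.float64(0.8900452488687782)) [([0.4141, 0.132, 0.0626], 0.35)]
wrist 1006 [ 0.48763956 -0.25504043  0.12313482] dial (np.float64(28.5), np.float64(0.9936305732484076)) [([0.4881, -0.2564, 0.1083], 0.94)]
```

View pics/w1.png

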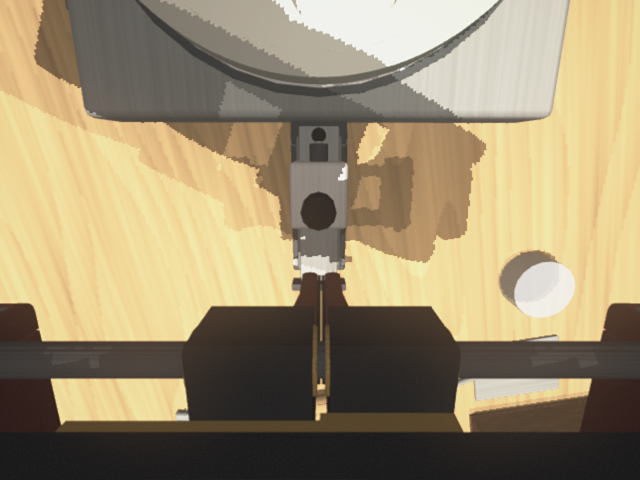

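The wrist view shows the knob at (318,211), straight ahead of the shut fingers at (322,285). Next I'll descend and approach.

Converted, 65 mm is 0.0867, 50 mm is 0.0667.

Call:
apply_moves(plan=[{"z":0.0333,"gripper":0},{"z":0.0667,"gripper":0},{"z":0.0867,"gripper":0},{"z":0.0867,"gripper":0},{"x":0.0053,"z":0.0867,"gripper":0},{"x":0.0107,"z":0.0867,"gripper":0},{"x":0.0107,"z":0.0867,"gripper":0}])

```text
validation failed for argument at $.pl...
```

Call:
apply_moves(plan=[{"x":0.004,"gripper":0},{"x":0.008,"gripper":0},{"x":0.012,"gripper":0}])

```text
validation failed for argument at $.pl...
```

Converted, 9 mm is 0.012, 6 mm is 0.008.

Call:
apply_moves(plan=[{"x":0.004,"gripper":0},{"x":0.008,"gripper":0},{"x":0.012,"gripper":0}])

```text
validation failed for argument at $.pl...
```

All five fields are needed in every row.

Converted, 65 mm is 0.0867, 50 mm is 0.0667.

Call:
apply_moves(plan=[{"x":0,"y":0,"z":0.0333,"yaw":0,"gripper":0},{"x":0,"y":0,"z":0.0667,"yaw":0,"gripper":0},{"x":0,"y":0,"z":0.0867,"yaw":0,"gripper":0},{"x":0,"y":0,"z":0.0867,"yaw":0,"gripper":0},{"x":0.0053,"y":0,"z":0.0867,"yaw":0,"gripper":0},{"x":0.0107,"y":0,"z":0.0867,"yaw":0,"gripper":0},{"x":0.0107,"y":0,"z":0.0867,"yaw":0,"gripper":0}])

```text
time_s: 3.75
ee_pos: [0.485, -0.2808, 0.1157]
tcp_rot: [3.14, 0.0, 1.396]
contact_force: [-1.1, -0.9, 0.4]
width: 0.0007
finger_force: 0.0
```

Converted, 9 mm is 0.012, 6 mm is 0.008.

Call:
apply_moves(plan=[{"x":0.004,"y":0,"z":0,"yaw":0,"gripper":0},{"x":0.008,"y":0,"z":0,"yaw":0,"gripper":0},{"x":0.012,"y":0,"z":0,"yaw":0,"gripper":0}])

```text
time_s: 4.05
ee_pos: [0.4862, -0.2745, 0.1156]
tcp_rot: [3.14, 0.004, 1.397]
contact_force: [-4.8, -13.0, 0.9]
width: 0.0005
finger_force: 6.7
```

Converted, 9 mm is 0.012, 6 mm is 0.008.

Call:
apply_moves(plan=[{"x":0.004,"y":0,"z":0,"yaw":0,"gripper":0},{"x":0.008,"y":0,"z":0,"yaw":0,"gripper":0},{"x":0.012,"y":0,"z":0,"yaw":0,"gripper":0}])

```text
time_s: 4.35
ee_pos: [0.4877, -0.2658, 0.1155]
tcp_rot: [3.14, 0.004, 1.397]
contact_force: [-4.5, -13.5, 1.7]
width: 0.0007
finger_force: 6.7
```

Converted, 9 mm is 0.012, 6 mm is 0.008.

Call:
apply_moves(plan=[{"x":0.004,"y":0,"z":0,"yaw":0,"gripper":0},{"x":0.008,"y":0,"z":0,"yaw":0,"gripper":0},{"x":0.012,"y":0,"z":0,"yaw":0,"gripper":0}])

```text
time_s: 4.65
ee_pos: [0.4893, -0.2569, 0.1156]
tcp_rot: [3.14, 0.004, 1.397]
contact_force: [-4.3, -12.4, 1.8]
width: 0.0005
finger_force: 6.8
```

Converted, 2 mm is 0.0027, 1 mm is 0.0013.

Call:
apply_moves(plan=[{"x":0.0013,"y":0,"z":0,"yaw":0,"gripper":0},{"x":0.0027,"y":0,"z":0,"yaw":0,"gripper":0}])

```text
time_s: 4.85
ee_pos: [0.4896, -0.2549, 0.1155]
tcp_rot: [3.14, 0.004, 1.397]
contact_force: [-4.3, -12.2, 1.3]
width: 0.0002
finger_force: 6.5
```

Call:
apply_moves(plan=[{"x":0.0013,"y":0,"z":0,"yaw":0,"gripper":0},{"x":0.0027,"y":0,"z":0,"yaw":0,"gripper":0}])

```text
time_s: 5.05
ee_pos: [0.49, -0.253, 0.1156]
tcp_rot: [3.14, 0.004, 1.397]
contact_force: [-4.2, -13.7, 0.9]
width: 0.0001
finger_force: 6.6
```

Converted, 2 mm is 0.0027, 1 mm is 0.0013.

Call:
apply_moves(plan=[{"x":0.0013,"y":0,"z":0,"yaw":0,"gripper":0},{"x":0.0027,"y":0,"z":0,"yaw":0,"gripper":0}])

```text
time_s: 5.25
ee_pos: [0.4903, -0.251, 0.1155]
tcp_rot: [3.14, 0.004, 1.397]
contact_force: [-4.8, -12.5, 0.5]
width: 0.0002
finger_force: 6.6
```

Converted, 1 mm is 0.0013.

Call:
apply_moves(plan=[{"x":0.0013,"y":0,"z":0,"yaw":0,"gripper":0}])

```text
time_s: 5.35
ee_pos: [0.4904, -0.2503, 0.1155]
tcp_rot: [3.14, 0.004, 1.397]
contact_force: [-6.4, -18.2, 1.0]
width: 0.0004
finger_force: 9.4
```

Converted, 1 mm is 0.0013.

Call:
apply_moves(plan=[{"x":0.0013,"y":0,"z":0,"yaw":0,"gripper":0}])

```text
time_s: 5.45
ee_pos: [0.4905, -0.2502, 0.1156]
tcp_rot: [3.14, 0.006, 1.398]
contact_force: [-7.9, -23.1, -0.7]
width: 0.0006
finger_force: 11.8
```

Converted, 0.7 mm is 0.0009.

Call:
apply_moves(plan=[{"x":0.0009,"y":0,"z":0,"yaw":0,"gripper":0}])

```text
time_s: 5.55
ee_pos: [0.4905, -0.2501, 0.1156]
tcp_rot: [3.14, 0.007, 1.398]
contact_force: [-9.2, -25.2, -0.7]
width: 0.0004
finger_force: 13.0
```

Converted, 124 mm is 0.1653, 75 mm is 0.1.

Call:
apply_moves(plan=[{"x":-0.008,"y":0,"z":0,"yaw":0,"gripper":0},{"x":-0.016,"y":0,"z":0,"yaw":0,"gripper":0},{"x":-0.016,"y":0,"z":-0.06,"yaw":0,"gripper":0},{"x":-0.016,"y":0,"z":-0.08,"yaw":0,"gripper":0},{"x":0.04,"y":0.0067,"z":-0.08,"yaw":0,"gripper":0},{"x":0.1,"y":0.0133,"z":-0.08,"yaw":0,"gripper":0},{"x":0.1653,"y":0.0187,"z":-0.08,"yaw":0,"gripper":0},{"x":0.1653,"y":0.0187,"z":-0.08,"yaw":0,"gripper":0},{"x":0.1653,"y":0.0187,"z":-0.08,"yaw":0,"gripper":0}])

```text
time_s: 6.45
ee_pos: [0.5262, -0.1252, 0.1748]
tcp_rot: [3.142, -0.0, 1.399]
contact_force: [-0.1, 0.1, -0.8]
width: 0.0005
finger_force: 0.0
```

```bash
python3 - <<'E'
from h import *
for c in ["scene","side","wrist"]:
    P,im=cloud(c)
    cv2.imwrite(f"pics/{c}2.png",im)
    kn=P[(np.linalg.norm(P[:,:2]-[.493,-.2255],axis=1)<.018)&(P[:,2]>.116)&(P[:,2]<.128)]
    print(c,len(kn),np.median(kn,0) if len(kn) else 0,"dial",dial(P,np.array([.5285,-.031])),[(np.round(k["centre"],4).tolist(),round(k["conf"],2)) for k in finder.place_of(c,"slide_knob")[:1]])
# circle waypoints, tool coords per step
for s in [2,3]:
    pass
ps=np.arange(-81.5,-81.5+361,3); p=95*np.c_[np.sin(np.radians(ps)),np.cos(np.radians(ps))]
for i in range(0,120,4): print(ps[i],(p[i+1:i+5]-p[i]).round(1).tolist())
E
```

```text
scene 41 [ 0.49801392 -0.23163699  0.11821407] dial (np.float64(29.25), np.float64(0.9241350562734473)) [([0.4935, -0.2278, 0.1103], 0.78)]
side 65 [ 0.48996718 -0.23015969  0.12043019] dial (np.float64(28.0), np.float64(0.8891579731743666)) [([0.4932, -0.2314, 0.1126], 0.97)]
wrist 8 [ 0.50299941 -0.23027318  0.12015681] dial (np.float64(28.500000000000004), np.float64(0.959508372428092)) []
-81.5 [[0.9, 4.9], [2.0, 9.7], [3.4, 14.5], [5.0, 19.2]]
-69.5 [[1.9, 4.6], [4.0, 9.1], [6.3, 13.5], [8.9, 17.8]]
-57.5 [[2.8, 4.1], [5.8, 8.1], [9.0, 11.9], [12.4, 15.5]]
-45.5 [[3.6, 3.5], [7.3, 6.7], [11.3, 9.8], [15.3, 12.6]]
-33.5 [[4.2, 2.6], [8.6, 5.0], [13.0, 7.2], [17.6, 9.2]]
-21.5 [[4.7, 1.7], [9.4, 3.2], [14.3, 4.4], [19.1, 5.3]]
-9.5 [[4.9, 0.7], [9.9, 1.1], [14.9, 1.3], [19.8, 1.2]]
2.5 [[5.0, -0.3], [9.9, -1.0], [14.8, -1.8], [19.6, -2.9]]
14.5 [[4.8, -1.4], [9.5, -3.0], [14.1, -4.9], [18.6, -7.0]]
26.5 [[4.4, -2.3], [8.7, -4.9], [12.8, -7.7], [16.8, -10.7]]
38.5 [[3.8, -3.2], [7.4, -6.6], [10.9, -10.2], [14.2, -13.9]]
50.5 [[3.1, -3.9], [5.9, -8.0], [8.6, -12.2], [11.0, -16.6]]
6
[... 426 characters left out ...]
[-15.3, -12.6]]
146.5 [[-4.2, -2.6], [-8.6, -5.0], [-13.0, -7.2], [-17.6, -9.2]]
158.5 [[-4.7, -1.7], [-9.4, -3.2], [-14.3, -4.4], [-19.1, -5.3]]
170.5 [[-4.9, -0.7], [-9.9, -1.1], [-14.9, -1.3], [-19.8, -1.2]]
182.5 [[-5.0, 0.3], [-9.9, 1.0], [-14.8, 1.8], [-19.6, 2.9]]
194.5 [[-4.8, 1.4], [-9.5, 3.0], [-14.1, 4.9], [-18.6, 7.0]]
206.5 [[-4.4, 2.3], [-8.7, 4.9], [-12.8, 7.7], [-16.8, 10.7]]
218.5 [[-3.8, 3.2], [-7.4, 6.6], [-10.9, 10.2], [-14.2, 13.9]]
230.5 [[-3.1, 3.9], [-5.9, 8.0], [-8.6, 12.2], [-11.0, 16.6]]
242.5 [[-2.2, 4.5], [-4.1, 9.0], [-5.8, 13.7], [-7.3, 18.5]]
254.5 [[-1.2, 4.8], [-2.2, 9.7], [-2.8, 14.6], [-3.3, 19.6]]
266.5 [[-0.2, 5.0], [-0.1, 9.9], [0.3, 14.9], [0.9, 19.8]]
```

View pics/side2.png

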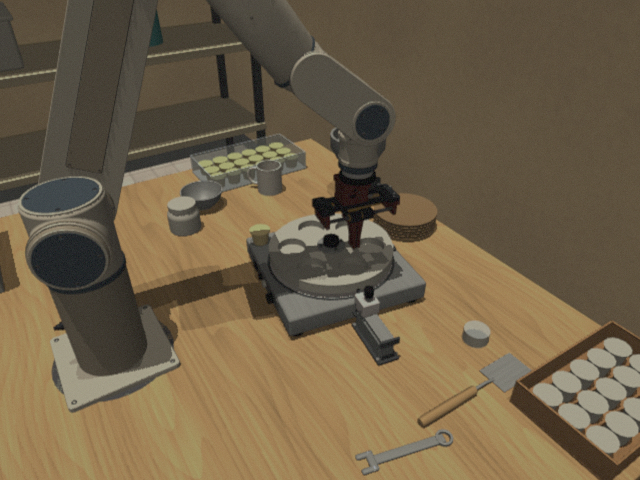

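The slide is home: it stopped moving while the push rose to 27 N, and the knob is now at (368,292) with the finger above the front pocket. I'm lowering it and turning at 30°/s.

Converted, 68 mm is 0.0907, 60 mm is 0.08.

Call:
apply_moves(plan=[{"x":0,"y":0,"z":0.04,"yaw":0,"gripper":0},{"x":0,"y":0,"z":0.08,"yaw":0,"gripper":0},{"x":0,"y":0,"z":0.0907,"yaw":0,"gripper":0},{"x":0,"y":0,"z":0.0907,"yaw":0,"gripper":0},{"x":0,"y":0,"z":0.0907,"yaw":0,"gripper":0}])

```text
time_s: 7.25
ee_pos: [0.5265, -0.1268, 0.1074]
tcp_rot: [3.141, 0.0, 1.395]
contact_force: [-0.5, 0.1, 1.0]
width: 0.0004
finger_force: 0.0
```

Converted, 19.2 mm is 0.0256, 14.5 mm is 0.0193.

Call:
apply_moves(plan=[{"x":0.0012,"y":0.0065,"z":0,"yaw":0,"gripper":0},{"x":0.0027,"y":0.0129,"z":0,"yaw":0,"gripper":0},{"x":0.0045,"y":0.0193,"z":0,"yaw":0,"gripper":0},{"x":0.0067,"y":0.0256,"z":0,"yaw":0,"gripper":0}])

```text
time_s: 7.65
ee_pos: [0.5466, -0.1247, 0.1072]
tcp_rot: [3.141, 0.0, 1.396]
contact_force: [-0.4, 0.2, 0.5]
width: 0.0005
finger_force: 0.0
```

Converted, 17.8 mm is 0.0237, 13.5 mm is 0.018.

Call:
apply_moves(plan=[{"x":0.0025,"y":0.0061,"z":0,"yaw":0,"gripper":0},{"x":0.0053,"y":0.0121,"z":0,"yaw":0,"gripper":0},{"x":0.0084,"y":0.018,"z":0,"yaw":0,"gripper":0},{"x":0.0119,"y":0.0237,"z":0,"yaw":0,"gripper":0}])

```text
time_s: 8.05
ee_pos: [0.5631, -0.1185, 0.1061]
tcp_rot: [-3.137, 0.0, 1.396]
contact_force: [-7.2, 0.2, 2.9]
width: 0.0003
finger_force: 2.7
```

Converted, 15.5 mm is 0.0207, 12.4 mm is 0.0165.

Call:
apply_moves(plan=[{"x":0.0037,"y":0.0055,"z":0,"yaw":0,"gripper":0},{"x":0.0077,"y":0.0108,"z":0,"yaw":0,"gripper":0},{"x":0.012,"y":0.0159,"z":0,"yaw":0,"gripper":0},{"x":0.0165,"y":0.0207,"z":0,"yaw":0,"gripper":0}])

```text
time_s: 8.45
ee_pos: [0.5801, -0.109, 0.1057]
tcp_rot: [-3.136, 0.0, 1.396]
contact_force: [-6.5, -0.5, 1.1]
width: 0.0003
finger_force: 2.5
```

Converted, 15.3 mm is 0.0204, 12.6 mm is 0.0168.

Call:
apply_moves(plan=[{"x":0.0048,"y":0.0047,"z":0,"yaw":0,"gripper":0},{"x":0.0097,"y":0.0089,"z":0,"yaw":0,"gripper":0},{"x":0.0151,"y":0.0131,"z":0,"yaw":0,"gripper":0},{"x":0.0204,"y":0.0168,"z":0,"yaw":0,"gripper":0}])

```text
time_s: 8.85
ee_pos: [0.5951, -0.0963, 0.1056]
tcp_rot: [-3.136, 0.001, 1.396]
contact_force: [-6.7, 0.1, 0.4]
width: 0.0009
finger_force: 2.6
```

Converted, 17.6 mm is 0.0235, 2.6 mm is 0.0035.

Call:
apply_moves(plan=[{"x":0.0056,"y":0.0035,"z":0,"yaw":0,"gripper":0},{"x":0.0115,"y":0.0067,"z":0,"yaw":0,"gripper":0},{"x":0.0173,"y":0.0096,"z":0,"yaw":0,"gripper":0},{"x":0.0235,"y":0.0123,"z":0,"yaw":0,"gripper":0}])

```text
time_s: 9.25
ee_pos: [0.6063, -0.0805, 0.1054]
tcp_rot: [-3.134, 0.001, 1.396]
contact_force: [-9.5, -1.3, 1.2]
width: 0.0001
finger_force: 3.8
```

Converted, 19.1 mm is 0.0255, 14.3 mm is 0.0191.

Call:
apply_moves(plan=[{"x":0.0063,"y":0.0023,"z":0,"yaw":0,"gripper":0},{"x":0.0125,"y":0.0043,"z":0,"yaw":0,"gripper":0},{"x":0.0191,"y":0.0059,"z":0,"yaw":0,"gripper":0},{"x":0.0255,"y":0.0071,"z":0,"yaw":0,"gripper":0}])

```text
time_s: 9.65
ee_pos: [0.6141, -0.0628, 0.1052]
tcp_rot: [-3.133, 0.001, 1.396]
contact_force: [-10.3, -1.9, 1.5]
width: 0.0009
finger_force: 4.1
```

Converted, 19.8 mm is 0.0264, 14.9 mm is 0.0199.

Call:
apply_moves(plan=[{"x":0.0065,"y":0.0009,"z":0,"yaw":0,"gripper":0},{"x":0.0132,"y":0.0015,"z":0,"yaw":0,"gripper":0},{"x":0.0199,"y":0.0017,"z":0,"yaw":0,"gripper":0},{"x":0.0264,"y":0.0016,"z":0,"yaw":0,"gripper":0}])

```text
time_s: 10.05
ee_pos: [0.62, -0.0441, 0.1053]
tcp_rot: [-3.136, 0.002, 1.396]
contact_force: [-5.1, -5.2, -1.9]
width: 0.0003
finger_force: 2.9
```

Torques so far are about 0.5 N·m, so the rim is true here. Continuing.

Converted, 19.6 mm is 0.0261, 14.8 mm is 0.0197.

Call:
apply_moves(plan=[{"x":0.0067,"y":-0.0004,"z":0,"yaw":0,"gripper":0},{"x":0.0132,"y":-0.0013,"z":0,"yaw":0,"gripper":0},{"x":0.0197,"y":-0.0024,"z":0,"yaw":0,"gripper":0},{"x":0.0261,"y":-0.0039,"z":0,"yaw":0,"gripper":0}])

```text
time_s: 10.45
ee_pos: [0.622, -0.0246, 0.1059]
tcp_rot: [-3.139, 0.002, 1.397]
contact_force: [-3.3, -6.1, -0.3]
width: 0.0004
finger_force: 2.7
```

Converted, 18.6 mm is 0.0248, 14.1 mm is 0.0188.

Call:
apply_moves(plan=[{"x":0.0064,"y":-0.0019,"z":0,"yaw":0,"gripper":0},{"x":0.0127,"y":-0.004,"z":0,"yaw":0,"gripper":0},{"x":0.0188,"y":-0.0065,"z":0,"yaw":0,"gripper":0},{"x":0.0248,"y":-0.0093,"z":0,"yaw":0,"gripper":0}])

```text
time_s: 10.85
ee_pos: [0.619, -0.0052, 0.1062]
tcp_rot: [-3.14, 0.002, 1.396]
contact_force: [-2.1, -6.3, -0.8]
width: 0.0005
finger_force: 2.6
```

Converted, 16.8 mm is 0.0224, 12.8 mm is 0.0171.

Call:
apply_moves(plan=[{"x":0.0059,"y":-0.0031,"z":0,"yaw":0,"gripper":0},{"x":0.0116,"y":-0.0065,"z":0,"yaw":0,"gripper":0},{"x":0.0171,"y":-0.0103,"z":0,"yaw":0,"gripper":0},{"x":0.0224,"y":-0.0143,"z":0,"yaw":0,"gripper":0}])

```text
time_s: 11.25
ee_pos: [0.6119, 0.0132, 0.1065]
tcp_rot: [-3.142, 0.002, 1.396]
contact_force: [-0.5, -6.1, -0.1]
width: 0.0008
finger_force: 2.5
```

Converted, 14.2 mm is 0.0189, -13.9 mm is -0.0185.

Call:
apply_moves(plan=[{"x":0.0051,"y":-0.0043,"z":0,"yaw":0,"gripper":0},{"x":0.0099,"y":-0.0088,"z":0,"yaw":0,"gripper":0},{"x":0.0145,"y":-0.0136,"z":0,"yaw":0,"gripper":0},{"x":0.0189,"y":-0.0185,"z":0,"yaw":0,"gripper":0}])

```text
time_s: 11.65
ee_pos: [0.6003, 0.0283, 0.1065]
tcp_rot: [-3.141, 0.004, 1.397]
contact_force: [-1.3, -14.9, 0.5]
width: 0.0005
finger_force: 6.0
```

Converted, -16.6 mm is -0.0221, -12.2 mm is -0.0163.

Call:
apply_moves(plan=[{"x":0.0041,"y":-0.0052,"z":0,"yaw":0,"gripper":0},{"x":0.0079,"y":-0.0107,"z":0,"yaw":0,"gripper":0},{"x":0.0115,"y":-0.0163,"z":0,"yaw":0,"gripper":0},{"x":0.0147,"y":-0.0221,"z":0,"yaw":0,"gripper":0}])

```text
time_s: 12.05
ee_pos: [0.5857, 0.0411, 0.1065]
tcp_rot: [-3.141, 0.005, 1.397]
contact_force: [-1.6, -18.2, 1.9]
width: -0.0001
finger_force: 7.3
```

Converted, -18.5 mm is -0.0247, 7.3 mm is 0.0097.

Call:
apply_moves(plan=[{"x":0.0029,"y":-0.006,"z":0,"yaw":0,"gripper":0},{"x":0.0055,"y":-0.012,"z":0,"yaw":0,"gripper":0},{"x":0.0077,"y":-0.0183,"z":0,"yaw":0,"gripper":0},{"x":0.0097,"y":-0.0247,"z":0,"yaw":0,"gripper":0}])

```text
time_s: 12.45
ee_pos: [0.5698, 0.053, 0.1068]
tcp_rot: [3.14, 0.002, 1.397]
contact_force: [1.1, -10.4, 0.1]
width: 0.0005
finger_force: 3.8
```

Converted, -19.6 mm is -0.0261, -14.6 mm is -0.0195.

Call:
apply_moves(plan=[{"x":0.0016,"y":-0.0064,"z":0,"yaw":0,"gripper":0},{"x":0.0029,"y":-0.0129,"z":0,"yaw":0,"gripper":0},{"x":0.0037,"y":-0.0195,"z":0,"yaw":0,"gripper":0},{"x":0.0044,"y":-0.0261,"z":0,"yaw":0,"gripper":0}])

```text
time_s: 12.85
ee_pos: [0.5518, 0.06, 0.107]
tcp_rot: [3.139, 0.002, 1.397]
contact_force: [3.5, -9.4, 0.4]
width: 0.0004
finger_force: 3.9
```

Converted, -19.8 mm is -0.0264, -14.9 mm is -0.0199.

Call:
apply_moves(plan=[{"x":0.0003,"y":-0.0067,"z":0,"yaw":0,"gripper":0},{"x":0.0001,"y":-0.0132,"z":0,"yaw":0,"gripper":0},{"x":-0.0004,"y":-0.0199,"z":0,"yaw":0,"gripper":0},{"x":-0.0012,"y":-0.0264,"z":0,"yaw":0,"gripper":0}])

```text
time_s: 13.25
ee_pos: [0.5333, 0.0632, 0.1073]
tcp_rot: [3.137, -0.0, 1.396]
contact_force: [5.9, -4.0, -0.3]
width: 0.0005
finger_force: 2.8
```

A hump reading about 0.95–1.0 N·m passed at t≈11.65–12.05. It could be either swell, so I'm continuing.

Converted, -19.2 mm is -0.0256, -14.5 mm is -0.0193.

Call:
apply_moves(plan=[{"x":-0.0012,"y":-0.0065,"z":0,"yaw":0,"gripper":0},{"x":-0.0027,"y":-0.0129,"z":0,"yaw":0,"gripper":0},{"x":-0.0045,"y":-0.0193,"z":0,"yaw":0,"gripper":0},{"x":-0.0067,"y":-0.0256,"z":0,"yaw":0,"gripper":0}])

```text
time_s: 13.65
ee_pos: [0.5142, 0.0622, 0.1076]
tcp_rot: [3.135, -0.001, 1.396]
contact_force: [7.1, -2.7, -0.1]
width: -0.0
finger_force: 2.7
```

Converted, -17.8 mm is -0.0237, -13.5 mm is -0.018.

Call:
apply_moves(plan=[{"x":-0.0025,"y":-0.0061,"z":0,"yaw":0,"gripper":0},{"x":-0.0053,"y":-0.0121,"z":0,"yaw":0,"gripper":0},{"x":-0.0084,"y":-0.018,"z":0,"yaw":0,"gripper":0},{"x":-0.0119,"y":-0.0237,"z":0,"yaw":0,"gripper":0}])

```text
time_s: 14.05
ee_pos: [0.4954, 0.0567, 0.1077]
tcp_rot: [3.135, -0.001, 1.396]
contact_force: [5.7, -1.6, -0.1]
width: 0.0005
finger_force: 2.6
```

Converted, -15.5 mm is -0.0207, -12.4 mm is -0.0165.

Call:
apply_moves(plan=[{"x":-0.0037,"y":-0.0055,"z":0,"yaw":0,"gripper":0},{"x":-0.0077,"y":-0.0108,"z":0,"yaw":0,"gripper":0},{"x":-0.012,"y":-0.0159,"z":0,"yaw":0,"gripper":0},{"x":-0.0165,"y":-0.0207,"z":0,"yaw":0,"gripper":0}])

```text
time_s: 14.45
ee_pos: [0.4782, 0.0473, 0.1077]
tcp_rot: [3.135, -0.002, 1.396]
contact_force: [6.7, -0.3, -0.0]
width: 0.0
finger_force: 2.6
```

Converted, -15.3 mm is -0.0204, -6.7 mm is -0.0089.

Call:
apply_moves(plan=[{"x":-0.0048,"y":-0.0047,"z":0,"yaw":0,"gripper":0},{"x":-0.0097,"y":-0.0089,"z":0,"yaw":0,"gripper":0},{"x":-0.0151,"y":-0.0131,"z":0,"yaw":0,"gripper":0},{"x":-0.0204,"y":-0.0168,"z":0,"yaw":0,"gripper":0}])

```text
time_s: 14.85
ee_pos: [0.463, 0.0345, 0.1077]
tcp_rot: [3.135, -0.002, 1.396]
contact_force: [5.9, 1.8, 0.8]
width: 0.0002
finger_force: 2.5
```

Converted, -17.6 mm is -0.0235, -13 mm is -0.0173.

Call:
apply_moves(plan=[{"x":-0.0056,"y":-0.0035,"z":0,"yaw":0,"gripper":0},{"x":-0.0115,"y":-0.0067,"z":0,"yaw":0,"gripper":0},{"x":-0.0173,"y":-0.0096,"z":0,"yaw":0,"gripper":0},{"x":-0.0235,"y":-0.0123,"z":0,"yaw":0,"gripper":0}])

```text
time_s: 15.25
ee_pos: [0.4514, 0.0187, 0.1078]
tcp_rot: [3.134, -0.002, 1.396]
contact_force: [7.6, 2.1, -1.3]
width: 0.0005
finger_force: 3.2
```

Converted, -19.1 mm is -0.0255, -3.2 mm is -0.0043.

Call:
apply_moves(plan=[{"x":-0.0063,"y":-0.0023,"z":0,"yaw":0,"gripper":0},{"x":-0.0125,"y":-0.0043,"z":0,"yaw":0,"gripper":0},{"x":-0.0191,"y":-0.0059,"z":0,"yaw":0,"gripper":0},{"x":-0.0255,"y":-0.0071,"z":0,"yaw":0,"gripper":0}])

```text
time_s: 15.65
ee_pos: [0.4444, 0.001, 0.108]
tcp_rot: [3.131, -0.003, 1.395]
contact_force: [12.6, 7.8, -4.6]
width: 0.0005
finger_force: 6.4
```

Converted, -19.8 mm is -0.0264, -14.9 mm is -0.0199.

Call:
apply_moves(plan=[{"x":-0.0065,"y":-0.0009,"z":0,"yaw":0,"gripper":0},{"x":-0.0132,"y":-0.0015,"z":0,"yaw":0,"gripper":0},{"x":-0.0199,"y":-0.0017,"z":0,"yaw":0,"gripper":0},{"x":-0.0264,"y":-0.0016,"z":0,"yaw":0,"gripper":0}])

```text
time_s: 16.05
ee_pos: [0.4404, -0.0173, 0.1082]
tcp_rot: [3.13, -0.004, 1.395]
contact_force: [14.1, 19.1, -1.9]
width: 0.0002
finger_force: 9.0
```

Converted, -19.6 mm is -0.0261, -14.8 mm is -0.0197.

Call:
apply_moves(plan=[{"x":-0.0067,"y":0.0004,"z":0,"yaw":0,"gripper":0},{"x":-0.0132,"y":0.0013,"z":0,"yaw":0,"gripper":0},{"x":-0.0197,"y":0.0024,"z":0,"yaw":0,"gripper":0},{"x":-0.0261,"y":0.0039,"z":0,"yaw":0,"gripper":0}])

```text
time_s: 16.45
ee_pos: [0.4387, -0.037, 0.1081]
tcp_rot: [3.133, -0.004, 1.395]
contact_force: [9.9, 18.8, 3.7]
width: 0.0001
finger_force: 7.9
```

Converted, -18.6 mm is -0.0248, -14.1 mm is -0.0188.

Call:
apply_moves(plan=[{"x":-0.0064,"y":0.0019,"z":0,"yaw":0,"gripper":0},{"x":-0.0127,"y":0.004,"z":0,"yaw":0,"gripper":0},{"x":-0.0188,"y":0.0065,"z":0,"yaw":0,"gripper":0},{"x":-0.0248,"y":0.0093,"z":0,"yaw":0,"gripper":0}])

```text
time_s: 16.85
ee_pos: [0.4389, -0.0571, 0.1073]
tcp_rot: [3.139, -0.002, 1.395]
contact_force: [0.9, 9.0, 2.8]
width: 0.0005
finger_force: 3.7
```

Highest spot: 1.06, 1.88, 1.63 and 0.78 N·m at finger azimuths 159, 171, 184 and 196°. I'll now go back over it in finer steps, pushing the other way, to centre it.

```bash
cat > d.py <<'E'
from h import *
c0=np.array([.5285,-.031]); o=bot.get_obs(); r=o["ee_pos"][:2]-c0
print(o["time_s"],"az",np.degrees(np.arctan2(r[1],r[0]))%360,"M",o["torque"],[dial(cloud(c)[0],c0) for c in ["scene","side","wrist"]])
E
python3 d.py; python3 - <<'E'
import numpy as np
f=lambda p:95*np.c_[np.sin(np.radians(p)),np.cos(np.radians(p))]
p=np.arange(206.5,181,-3.); print((f(p)-f(p[:1])).round(1).tolist(),p[-1])
p=np.arange(p[-1],125,-4)
for a in p: q=f(np.array([a,a-2,a-4])); print(a,(q[1:]-q[0]).round(1).tolist())
E
```

```text
16.85 az 196.2223397546797 M [ 1.54437406 -0.31586667  0.06367854] [(np.float64(4.0), np.float64(0.9158197507190796)), (np.float64(4.0), np.float64(0.8874827427519558)), (np.float64(4.749999999999999), np.float64(0.9598642649469167))]
[[0.0, 0.0], [4.5, -2.1], [9.1, -4.0], [13.8, -5.6], [18.6, -7.0], [23.4, -8.1], [28.3, -8.9], [33.3, -9.5], [38.2, -9.9]] 182.5
182.5 [[3.3, -0.1], [6.6, -0.1]]
178.5 [[3.3, 0.1], [6.6, 0.4]]
174.5 [[3.3, 0.4], [6.6, 0.9]]
170.5 [[3.3, 0.6], [6.5, 1.3]]
166.5 [[3.2, 0.8], [6.4, 1.8]]
162.5 [[3.1, 1.1], [6.3, 2.2]]
158.5 [[3.1, 1.3], [6.1, 2.6]]
154.5 [[3.0, 1.5], [5.9, 3.1]]
150.5 [[2.9, 1.7], [5.7, 3.5]]
146.5 [[2.7, 1.9], [5.4, 3.9]]
142.5 [[2.6, 2.1], [5.1, 4.2]]
138.5 [[2.4, 2.2], [4.8, 4.6]]
134.5 [[2.3, 2.4], [4.5, 4.9]]
130.5 [[2.1, 2.6], [4.1, 5.2]]
126.5 [[1.9, 2.7], [3.8, 5.5]]
```

Converted, 38.2 mm is 0.0509, 33.3 mm is 0.0444.

Call:
apply_moves(plan=[{"x":0.006,"y":-0.0028,"z":0,"yaw":0,"gripper":0},{"x":0.0121,"y":-0.0053,"z":0,"yaw":0,"gripper":0},{"x":0.0184,"y":-0.0075,"z":0,"yaw":0,"gripper":0},{"x":0.0248,"y":-0.0093,"z":0,"yaw":0,"gripper":0},{"x":0.0312,"y":-0.0108,"z":0,"yaw":0,"gripper":0},{"x":0.0377,"y":-0.0119,"z":0,"yaw":0,"gripper":0},{"x":0.0444,"y":-0.0127,"z":0,"yaw":0,"gripper":0},{"x":0.0509,"y":-0.0132,"z":0,"yaw":0,"gripper":0}])

```text
time_s: 17.8
ee_pos: [0.4343, -0.0183, 0.1067]
tcp_rot: [-3.142, -0.0, 1.396]
contact_force: [-0.1, -0.4, 0.3]
width: 0.0003
finger_force: 0.0
```

Converted, 6.6 mm is 0.0088, 3.3 mm is 0.0044.

Call:
apply_moves(plan=[{"x":0.0044,"y":-0.0001,"z":0,"yaw":0,"gripper":0},{"x":0.0088,"y":-0.0001,"z":0,"yaw":0,"gripper":0}])

```text
time_s: 18.0
ee_pos: [0.4356, -0.0128, 0.1067]
tcp_rot: [3.141, 0.002, 1.397]
contact_force: [-0.1, -9.3, -1.0]
width: 0.0006
finger_force: 5.0
```

Converted, 6.6 mm is 0.0088, 3.3 mm is 0.0044.

Call:
apply_moves(plan=[{"x":0.0044,"y":0.0001,"z":0,"yaw":0,"gripper":0},{"x":0.0088,"y":0.0005,"z":0,"yaw":0,"gripper":0}])

```text
time_s: 18.2
ee_pos: [0.4376, -0.007, 0.1068]
tcp_rot: [3.14, 0.002, 1.397]
contact_force: [1.1, -15.6, -2.5]
width: 0.0008
finger_force: 6.7
```

Converted, 6.6 mm is 0.0088, 3.3 mm is 0.0044.

Call:
apply_moves(plan=[{"x":0.0044,"y":0.0005,"z":0,"yaw":0,"gripper":0},{"x":0.0088,"y":0.0012,"z":0,"yaw":0,"gripper":0}])

```text
time_s: 18.4
ee_pos: [0.4398, -0.0012, 0.1068]
tcp_rot: [3.14, 0.003, 1.397]
contact_force: [1.5, -19.7, -0.9]
width: 0.0004
finger_force: 7.3
```

Converted, 6.5 mm is 0.0087, 3.3 mm is 0.0044.

Call:
apply_moves(plan=[{"x":0.0044,"y":0.0008,"z":0,"yaw":0,"gripper":0},{"x":0.0087,"y":0.0017,"z":0,"yaw":0,"gripper":0}])

```text
time_s: 18.6
ee_pos: [0.4417, 0.0048, 0.1068]
tcp_rot: [3.141, 0.003, 1.397]
contact_force: [-0.4, -19.0, 1.5]
width: 0.0002
finger_force: 7.8
```

Converted, 6.4 mm is 0.0085, 3.2 mm is 0.0043.

Call:
apply_moves(plan=[{"x":0.0043,"y":0.0011,"z":0,"yaw":0,"gripper":0},{"x":0.0085,"y":0.0024,"z":0,"yaw":0,"gripper":0}])

```text
time_s: 18.8
ee_pos: [0.4441, 0.0106, 0.1067]
tcp_rot: [3.142, 0.004, 1.397]
contact_force: [-1.6, -21.1, 2.0]
width: 0.0007
finger_force: 8.6
```

```bash
python3 d.py
```

```text
18.8 az 153.74922968693528 M [-3.62551591  0.19282665 -0.18690154] [(np.float64(47.5), np.float64(0.9113221067717664)), (np.float64(46.5), np.float64(0.8856624319419237)), (np.float64(46.75), np.float64(0.9662095832515267))]
```

Converted, 6.3 mm is 0.0084, 3.1 mm is 0.0041.

Call:
apply_moves(plan=[{"x":0.0041,"y":0.0015,"z":0,"yaw":0,"gripper":0},{"x":0.0084,"y":0.0029,"z":0,"yaw":0,"gripper":0}])

```text
time_s: 19.15
ee_pos: [0.4472, 0.0165, 0.1067]
tcp_rot: [-3.141, 0.004, 1.397]
contact_force: [-0.8, -21.4, 1.2]
width: 0.0003
finger_force: 9.8
```

Converted, 6.1 mm is 0.0081, 3.1 mm is 0.0041.

Call:
apply_moves(plan=[{"x":0.0041,"y":0.0017,"z":0,"yaw":0,"gripper":0},{"x":0.0081,"y":0.0035,"z":0,"yaw":0,"gripper":0}])

```text
time_s: 19.35
ee_pos: [0.4511, 0.0218, 0.1067]
tcp_rot: [3.141, 0.004, 1.397]
contact_force: [-0.2, -21.9, 1.6]
width: 0.0007
finger_force: 9.6
```

Converted, 5.9 mm is 0.0079, 3.1 mm is 0.0041.

Call:
apply_moves(plan=[{"x":0.004,"y":0.002,"z":0,"yaw":0,"gripper":0},{"x":0.0079,"y":0.0041,"z":0,"yaw":0,"gripper":0}])

```text
time_s: 19.55
ee_pos: [0.4555, 0.027, 0.1067]
tcp_rot: [3.141, 0.004, 1.397]
contact_force: [0.4, -22.6, 0.8]
width: 0.0006
finger_force: 8.7
```

Call:
apply_moves(plan=[{"x":0.0039,"y":0.0023,"z":0,"yaw":0,"gripper":0},{"x":0.0076,"y":0.0047,"z":0,"yaw":0,"gripper":0}])

```text
time_s: 19.75
ee_pos: [0.46, 0.0321, 0.1067]
tcp_rot: [3.14, 0.004, 1.397]
contact_force: [2.8, -21.0, -0.1]
width: 0.0001
finger_force: 8.2
```

Converted, 5.4 mm is 0.0072, 3.9 mm is 0.0052.

Call:
apply_moves(plan=[{"x":0.0036,"y":0.0025,"z":0,"yaw":0,"gripper":0},{"x":0.0072,"y":0.0052,"z":0,"yaw":0,"gripper":0}])

```text
time_s: 19.95
ee_pos: [0.4645, 0.0371, 0.1067]
tcp_rot: [3.141, 0.003, 1.397]
contact_force: [-0.7, -14.8, 1.6]
width: 0.0006
finger_force: 5.8
```

Converted, 5.1 mm is 0.0068, 4.2 mm is 0.0056.

Call:
apply_moves(plan=[{"x":0.0035,"y":0.0028,"z":0,"yaw":0,"gripper":0},{"x":0.0068,"y":0.0056,"z":0,"yaw":0,"gripper":0}])

```text
time_s: 20.15
ee_pos: [0.4692, 0.042, 0.1066]
tcp_rot: [-3.141, 0.002, 1.396]
contact_force: [-2.1, -7.9, 0.4]
width: 0.0003
finger_force: 3.5
```

Converted, 4.8 mm is 0.0064, 4.6 mm is 0.0061.

Call:
apply_moves(plan=[{"x":0.0032,"y":0.0029,"z":0,"yaw":0,"gripper":0},{"x":0.0064,"y":0.0061,"z":0,"yaw":0,"gripper":0}])

```text
time_s: 20.35
ee_pos: [0.4743, 0.0463, 0.1065]
tcp_rot: [-3.14, 0.002, 1.396]
contact_force: [-1.5, -7.9, 1.4]
width: 0.0006
finger_force: 3.3
```

```bash
python3 d.py
```

```text
20.35 az 125.05260334315673 M [-1.41048501  0.29278    -0.05474104] [(np.float64(17.75), np.float64(0.9183853340384276)), (np.float64(16.749999999999996), np.float64(0.877162926160699)), (np.float64(17.75), np.float64(0.9553652378893337))]
```

Centre of the half-height crossings, as pocket azimuth: 163.6° forward and 164.1° reverse. The target is a pocket azimuth of about 164°, with a finger azimuth of about 176° when pushing forward.

```bash
python3 - <<'E'
import numpy as np
f=lambda p:95*np.c_[np.sin(np.radians(p)),np.cos(np.radians(p))]
p=np.arange(134.5,159,3.); print((f(p)-f(p[:1])).round(1).tolist(),p[-1])
for a in np.arange(158.5,195,4): q=f(np.array([a,a+2,a+4])); print(a,(q[1:]-q[0]).round(1).tolist())
E
```

```text
[[0.0, 0.0], [-3.6, -3.5], [-7.3, -6.7], [-11.3, -9.8], [-15.3, -12.6], [-19.5, -15.3], [-23.9, -17.7], [-28.4, -19.9], [-32.9, -21.8]] 158.5
158.5 [[-3.1, -1.2], [-6.3, -2.2]]
162.5 [[-3.2, -0.9], [-6.4, -1.8]]
166.5 [[-3.2, -0.7], [-6.5, -1.3]]
170.5 [[-3.3, -0.5], [-6.6, -0.9]]
174.5 [[-3.3, -0.3], [-6.6, -0.4]]
178.5 [[-3.3, -0.0], [-6.6, 0.1]]
182.5 [[-3.3, 0.2], [-6.6, 0.5]]
186.5 [[-3.3, 0.4], [-6.6, 1.0]]
190.5 [[-3.2, 0.7], [-6.5, 1.4]]
194.5 [[-3.2, 0.9], [-6.4, 1.9]]
```

Converted, -32.9 mm is -0.0439, -28.4 mm is -0.0379.

Call:
apply_moves(plan=[{"x":-0.0048,"y":-0.0047,"z":0,"yaw":0,"gripper":0},{"x":-0.0097,"y":-0.0089,"z":0,"yaw":0,"gripper":0},{"x":-0.0151,"y":-0.0131,"z":0,"yaw":0,"gripper":0},{"x":-0.0204,"y":-0.0168,"z":0,"yaw":0,"gripper":0},{"x":-0.026,"y":-0.0204,"z":0,"yaw":0,"gripper":0},{"x":-0.0319,"y":-0.0236,"z":0,"yaw":0,"gripper":0},{"x":-0.0379,"y":-0.0265,"z":0,"yaw":0,"gripper":0},{"x":-0.0439,"y":-0.0291,"z":0,"yaw":0,"gripper":0}])

```text
time_s: 21.3
ee_pos: [0.4473, 0.0182, 0.1067]
tcp_rot: [3.142, 0.0, 1.396]
contact_force: [0.3, 0.1, -0.2]
width: 0.0008
finger_force: 0.0
```

Converted, -6.3 mm is -0.0084, -3.1 mm is -0.0041.

Call:
apply_moves(plan=[{"x":-0.0041,"y":-0.0016,"z":0,"yaw":0,"gripper":0},{"x":-0.0084,"y":-0.0029,"z":0,"yaw":0,"gripper":0}])

```text
time_s: 21.5
ee_pos: [0.4449, 0.0128, 0.1068]
tcp_rot: [3.14, -0.001, 1.395]
contact_force: [3.1, 5.2, -2.4]
width: 0.0009
finger_force: 2.4
```

Converted, -6.4 mm is -0.0085, -3.2 mm is -0.0043.

Call:
apply_moves(plan=[{"x":-0.0043,"y":-0.0012,"z":0,"yaw":0,"gripper":0},{"x":-0.0085,"y":-0.0024,"z":0,"yaw":0,"gripper":0}])

```text
time_s: 21.7
ee_pos: [0.4429, 0.0069, 0.107]
tcp_rot: [3.139, -0.001, 1.396]
contact_force: [6.3, 6.9, -4.2]
width: 0.0004
finger_force: 4.2
```

Converted, -6.5 mm is -0.0087, -3.2 mm is -0.0043.

Call:
apply_moves(plan=[{"x":-0.0043,"y":-0.0009,"z":0,"yaw":0,"gripper":0},{"x":-0.0087,"y":-0.0017,"z":0,"yaw":0,"gripper":0}])

```text
time_s: 21.9
ee_pos: [0.4412, 0.001, 0.107]
tcp_rot: [3.137, -0.002, 1.395]
contact_force: [7.8, 8.4, -6.3]
width: 0.0005
finger_force: 5.8
```

Converted, -6.6 mm is -0.0088, -3.3 mm is -0.0044.

Call:
apply_moves(plan=[{"x":-0.0044,"y":-0.0007,"z":0,"yaw":0,"gripper":0},{"x":-0.0088,"y":-0.0012,"z":0,"yaw":0,"gripper":0}])

```text
time_s: 22.1
ee_pos: [0.4399, -0.0052, 0.1071]
tcp_rot: [3.136, -0.002, 1.395]
contact_force: [9.4, 10.5, -8.5]
width: 0.0
finger_force: 7.2
```

Converted, -6.6 mm is -0.0088, -3.3 mm is -0.0044.

Call:
apply_moves(plan=[{"x":-0.0044,"y":-0.0004,"z":0,"yaw":0,"gripper":0},{"x":-0.0088,"y":-0.0005,"z":0,"yaw":0,"gripper":0}])

```text
time_s: 22.3
ee_pos: [0.439, -0.0114, 0.1071]
tcp_rot: [3.135, -0.003, 1.395]
contact_force: [12.2, 14.5, -8.2]
width: 0.0004
finger_force: 8.7
```

Converted, -6.6 mm is -0.0088, -3.3 mm is -0.0044.

Call:
apply_moves(plan=[{"x":-0.0044,"y":0,"z":0,"yaw":0,"gripper":0},{"x":-0.0088,"y":0.0001,"z":0,"yaw":0,"gripper":0}])

```text
time_s: 22.5
ee_pos: [0.4384, -0.0175, 0.1073]
tcp_rot: [3.134, -0.003, 1.395]
contact_force: [10.9, 17.8, -5.8]
width: 0.0004
finger_force: 9.0
```

```bash
python3 d.py
```

```text
22.5 az 171.49811017834185 M [ 3.25601697 -1.6202769   0.24653989] [(np.float64(38.25), np.float64(0.9213421342134214)), (np.float64(38.75), np.float64(0.8876029815613966)), (np.float64(39.5), np.float64(0.9519648698301743))]
```

Call:
apply_moves(plan=[{"x":-0.0044,"y":0.0003,"z":0,"yaw":0,"gripper":0},{"x":-0.0088,"y":0.0007,"z":0,"yaw":0,"gripper":0}])

```text
time_s: 22.85
ee_pos: [0.4361, -0.0239, 0.1072]
tcp_rot: [3.137, -0.003, 1.395]
contact_force: [8.2, 20.3, -1.6]
width: 0.0004
finger_force: 9.4
```

```bash
python3 d.py
```

```text
22.85 az 175.58982223685348 M [ 3.41856126 -1.34756708  0.18161669] [(np.float64(42.25), np.float64(0.9194915254237288)), (np.float64(43.0), np.float64(0.8881526104417671)), (np.float64(43.5), np.float64(0.9553337024270891))]
```

Converted, -2.4 mm is -0.0032, -1.2 mm is -0.0016.

Call:
apply_moves(plan=[{"x":-0.0016,"y":0.0001,"z":0,"yaw":0,"gripper":0},{"x":-0.0032,"y":0.0003,"z":0,"yaw":0,"gripper":0}])

```text
time_s: 23.2
ee_pos: [0.4349, -0.0264, 0.1071]
tcp_rot: [3.139, -0.003, 1.395]
contact_force: [4.6, 19.0, 0.7]
width: 0.0005
finger_force: 9.0
```

```bash
python3 d.py
```

```text
23.2 az 177.16944253919908 M [ 3.2708611  -0.88242954  0.17525322] [(np.float64(43.75), np.float64(0.9191325124058077)), (np.float64(43.75), np.float64(0.8907732687260246)), (np.float64(44.5), np.float64(0.9564448888135049))]
```

The plate is at 164.0°, on the peak. I'm backing off to the middle of the pocket, then lifting out and clear.

Converted, -130 mm is -0.1733, -90 mm is -0.12.

Call:
apply_moves(plan=[{"x":0.0053,"y":0,"z":0,"yaw":0,"gripper":0},{"x":0.0133,"y":0,"z":0,"yaw":0,"gripper":0},{"x":0.024,"y":0,"z":0,"yaw":0,"gripper":0},{"x":0.024,"y":0,"z":0,"yaw":0,"gripper":0},{"x":0.024,"y":0,"z":-0.02,"yaw":0,"gripper":0},{"x":0.024,"y":0,"z":-0.06,"yaw":0,"gripper":0},{"x":0.024,"y":0,"z":-0.12,"yaw":0,"gripper":0},{"x":0.024,"y":0,"z":-0.1733,"yaw":0,"gripper":0},{"x":0.024,"y":0,"z":-0.1733,"yaw":0,"gripper":0},{"x":0.024,"y":0,"z":-0.1733,"yaw":0,"gripper":0}])

```text
time_s: 24.35
ee_pos: [0.4368, -0.01, 0.2372]
tcp_rot: [3.14, -0.0, 1.396]
contact_force: [-1.2, -0.2, -0.0]
width: 0.0005
finger_force: 0.0
```

```bash
python3 d.py; python3 - <<'E'
from h import *
for c in ["scene","side"]:
    P,im=cloud(c); cv2.imwrite(f"pics/{c}3.png",im)
    kn=P[(np.linalg.norm(P[:,:2]-[.493,-.2275],axis=1)<.018)&(P[:,2]>.116)&(P[:,2]<.128)]
    print(c,len(kn),np.median(kn,0),[(q,np.round(k["centre"],3).tolist()) for q in ["cup_a","slide_knob","lid_stack"] for k in finder.place_of(c,q)[:2]])
E
```

```text
24.35 az 167.10099409197028 M [ 0.04126298 -0.06381258 -0.03840005] [(np.float64(44.25), np.float64(0.9224832790258961)), (np.float64(44.0), np.float64(0.8858143023837306)), (np.float64(44.25), np.float64(0.9531491405108219))]
scene 41 [ 0.49766375 -0.23189649  0.1181193 ] [('cup_a', [0.686, 0.08, 0.06]), ('cup_a', [0.415, 0.124, 0.061]), ('slide_knob', [0.492, -0.227, 0.11]), ('slide_knob', [0.612, 0.457, 0.002]), ('lid_stack', [0.679, -0.379, 0.001])]
side 65 [ 0.4897166  -0.22979421  0.12000632] [('cup_a', [0.688, 0.086, 0.061]), ('cup_a', [0.414, 0.131, 0.062]), ('slide_knob', [0.494, -0.234, 0.112]), ('lid_stack', [0.678, -0.374, 0.004]), ('lid_stack', [0.494, -0.234, 0.11])]
```

View pics/side3.png

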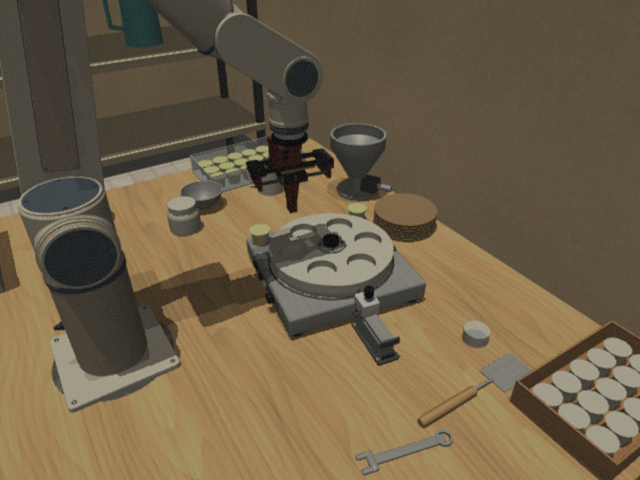

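The picture shows the arm clear, the knob at (369,292) still home, and the cups, tools and dishes where they were. Handing in.

```bash
python3 -c "
from workcell import bot
print(bot.finish_job())"
```

```text
the job is handed in; nothing more can be done
None
```

The job is handed in: the slide is home against its stop, and the plate stands with the highest spot of the rim at the pointer, to within about a degree by my estimate (drag there about 1.6–1.9 N·m, against about 0.95 on the lesser swell). The arm is clear and nothing else was moved.

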